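# Pulse the food processor on its third step

### The arm

A 7-joint arm with a two-finger parallel gripper is mounted at the origin on the work surface. World frame = base frame: x ahead of the robot, y to its left, z up, the work surface at z = 0. Lengths are in m, angles in rad, forces in N, time in s.
With the tool pointing down it reaches from about 0.4 to 0.9 m from the base axis. Payload 5.5 kg.
Tool frame: the origin (TCP) lies between the finger pads; the fingertips stand r.nose_length ahead of it and the grasp point (between the pads) lies 2 mm behind it (r.nose_length is the distance from the TCP to the fingertips, in m); z points along the fingers, y is the line along which they close (so a half turn about z gives the same grasp; the last joint's range is limited). The gripper opens to 92 mm and grips with 3 to 60 N. Pads are 19 mm wide; open, the fingers measure 130 mm over their backs; the gripper's body (75 mm by 190 mm) begins 47 mm behind the grasp point.
Start: joints at [-0.904, 0.501, -0.427, 1.55, 0.221, 1.138, -0.21], TCP at [0.255, 0.598, 0.244] pointing down, gripper open.
Joint ranges: [-2.88, 2.88], [-0.31, 2.03], [-1.54, 1.56], [0.2, 2.42], [-1.41, 4.55], [0.19, 2.02], [-2.57, 2.57]. Speed limits (rad/s): [2.57, 2.57, 3.14, 3.14, 3.14, 3.14, 3.14].

### API

Orientations are given as a 3x3 rotation matrix whose columns are the frame's x, y, z axes.
In Python, from plant import r gives the robot as it stands. The module is installed in compiled form; this text tells all that it offers.
- The arm moves only by the shell command python3 -m crank 'ROWS' [FORCE]. ROWS is JSON, a list of rows, each an object of numbers: "dx", "dy", "dz": the shift along the tool's x, y, z in cm; "rx", "ry", "rz": the turn, a rotation vector about the tool's x, y, z in rad; "jaw": the closure, from -1 (fully open) to 1 (shut). In form: [{"dx": .., "dy": .., "dz": .., "rx": .., "ry": .., "rz": .., "jaw": ..}, ...]. A call has 1 to 8 rows; each row is the pose to reach, as a shift and turn from the pose commanded when the call began, along the tool's axes at that moment; what a row does not reach only later rows make up. A row lasts 1/10 s, in which the tool goes at most 50 mm and 8.59 degrees, less where a joint would pass 70% of its speed; a pose out of reach is approached as far as the arm can. A call with a gripper value outside its range is refused whole. The fingers move at their own pace and stop on an object; FORCE is the grip in N (left out, the last holds). Time passes only in rows, so rows that repeat a pose let the fingers close. It gives the time, the measured TCP pose, the force, the opening and the grip force at its end, in the units of the state.
- r.get_state(): the state, without advancing time (a new reading comes with each control period).
- r.read_camera(name): name is "scene" or "top"; returns a dict with "img" (480x640x3 uint8, blue, green, red), "range_z" (480x640 float32, m along the optical axis (not along the pixel's ray), 0 where there is no reading), "fx", "fy", "cx", "cy" (pixels), "camera_from_world" (4x4, takes a point from world to camera coordinates). Camera axes: x right, y up, looking along -z (the intrinsics and any distortion apply to the point x, -y, -z); pixel columns grow to the right and rows downward; lengths in m; the calibration is good to about 2 mm. A picture is of the moment at which its call begins.
- r.finish_job(): hands the job in; it is judged then, once.
The state is a dict: "time": time; "joints": joint angles; "dq": joint speeds; "effort": joint torques, N m; "ee_pos": TCP position; "tool_rot": TCP orientation; "contact_force": force on the tool from outside, world axes, zero at the start; "ft_torque": the same for the moment, N m; "width": finger opening in m; "gripper_force": force on a finger pad.
Only numpy, scipy, OpenCV 4.12 (cv2) and the standard library are available. Lean on these libraries where they do the work, as an engineer would, in place of code of your own. Each camera call takes 0.05 s, during which the arm holds its last target. There are 200 camera calls.

### The job

Give the loaded food processor a full-power pulse: press the small flat start button right in and let it come back up, then turn the spring-return lever dial clockwise past its first two clicks to the third, the last one before its stop, and hold it there with the fingers against its spring. Finish while still holding it there, because it springs back to off when let go; do not press the mushroom-headed stop button, and leave the other things on the table where they stand.

Things in the scene. Friction and masses are not known exactly. Their poses are not given: they have to be found in the camera images.
- processor: Food processor, fixed: white motor block (240 mm square in plan, sloping control deck on top) and, to its right for the operator (-y), a lidded steel bowl. Origin on the table under the deck's middle; x from the operator to the back, y to his left, z up; place and yaw vary. The deck slopes 12 degrees (0.21 rad), 140 mm above the table in the middle, 114 mm at the front, 166 mm at the back.
- bowl_lid (a point): Middle of the bowl's clear lid, 222 mm above the table, 290 mm right of the deck's middle; bowl 200 mm across, lid 212 mm. The feed tube on the lid (68 mm across) reaches 284 mm above the table; a white post between bowl and deck (115 to 180 mm right of the deck's middle) reaches 203 mm.
- dial_axis (a point): Where the dial's axis leaves the deck's surface, 35 mm up the slope and 45 mm left of the deck's middle. Axes: x up the slope (away from the operator), y to his left, z out of the deck along the dial's axis. Printed marks lie 73 mm from it: a bar at off, then three growing dots at the three clicks.
- dial_lever (a point): Point in the dial's lever, 45 mm from the dial axis, 18 mm above the deck; turns with the dial. Black dial: round hub 48 mm across, 31 mm high, with one lever bar reaching 58 mm from the axis, 12 mm wide, 7 to 29 mm above the deck, white line on top. At off it points to the operator and his right, 0.75 rad right of straight down the slope; at the third click as far to the left.
- dial (a joint): Dial angle in rad: 0 at off, growing clockwise seen from above. Clicks at 0.5, 1.0 and 1.5, end stop at 1.55. Its spring turns it back to 0 from everywhere when let go: 0.16 N m at off, 0.3 N m at the third click (some 7 N sideways at 45 mm from the axis), with humps up to 0.38 N m before each click.
- start_top (a point): Centre of the top face of the start button: a small flat black push button, 26 mm across, in a 42 mm steel collar 12 mm high; top 22 mm above the deck, 50 mm down the slope and 62 mm right of the deck's middle. z points out of the deck; pressed along -z.
- start (a joint): Travel of the start button in m: 0 up, 0.006 fully in. Fully in takes about 5 N; it springs back by itself.
- stop_top (a point): Centre of the top of the mushroom-headed stop button, 40 mm across, 34 mm above the deck, 62 mm up the slope and 62 mm right of the deck's middle (112 mm up the slope from the start button).
- stop (a joint): Travel of the stop button in m: 0 up, 0.006 pressed. Not to be pressed.
- tin: Big food tin, 105 mm across, 118 mm high, in front of the pitcher, left of the motor block. Origin under its middle. To be left alone.
- pitcher: Clear plastic pitcher with a handle, 116 mm across, 150 mm high, to the left of the motor block. Origin under its middle. To be left alone.
- spatula: Spatula, 260 mm long, lying in front of the processor. Origin under its middle. To be left alone.
- measure: Small steel measuring cup, 72 mm across, 55 mm high, in front and to the left. Origin under its middle. To be left alone.
- salt: White jar with a steel cap, 56 mm across, 85 mm high, just in front of the motor block. Origin under its middle. To be left alone.
- water: Clear water bottle, 90 mm across, 220 mm high, to the right of the bowl. Origin under its middle. To be left alone.

How it is judged:
On the way, in this order (a step that is already met when the one before it is completed fails the run):
1. the start button is pressed fully in while the dial is still at off (value of joint start above 0.0048 m and value of joint dial below 0.25 rad), for 0.1 s.
2. the start button is let go and is up again, the dial still at off (value of joint start below 0.001 m and value of joint dial below 0.25 rad), for 0.1 s.
3. the dial is turned to its third click and held there by the fingers (value of joint dial above 1.4 rad and contact force between the fingers and dial above 1 N), for 0.5 s.
At the end, for the whole second after the job is handed in: The dial is at its third click (1.5 rad, at least 1.4), still, and pressed by the fingers with more than 1 N against its return spring, through the last second; the start button is up again (within 1 mm) and the stop button is up (within 2 mm) (all of step 3 and velocity of joint dial between -0.1 and 0.1 rad/s and value of joint start below 0.001 m and value of joint stop below 0.002 m); the arm keeps its last pose, push and grip.
It fails at once if the mushroom stop button is pressed (more than 2.5 mm) (value of joint stop above 0.0025 m).
It fails at once if a thing standing about is pushed more than 30 mm or knocked over (distance of any of tin, pitcher, spatula, measure, salt, water from where it was at the start of the episode above 0.03 m or angle between any of tin, pitcher, measure, salt, water's own z axis and vertical above 0.7 rad).
It also fails if it takes over 48 s, if anything falls off the work surface, if the arm or the gripper's body presses on something with over 40 N, if the wrist force passes 120 N, or if a joint passes its speed limit or range.

## Working session

There is one attempt and no reset: what is moved stays moved. The work goes in short steps, Python scripts to look and compute and a shell command to move; the robot and the scene stay as the last step left them, time stands still between calls to the robot, and variables do not carry over. Pictures are saved under pics/ and viewed, at most 10 in all, crops included, and the job is handed in when it is done.

```bash
mkdir -p pics
python3 - <<'E'
from plant import r
import cv2,numpy as np
for n in("top","scene"):
    c=r.read_camera(n);cv2.imwrite(f"pics/{n}0.png",c["img"]);np.savez(f"{n}0.npz",**c)
    print(n,c["fx"],c["fy"],c["cx"],c["cy"],[k for k in c]);print(c["camera_from_world"].round(3))
s=r.get_state();print(s["time"],s["ee_pos"],s["tool_rot"],s["width"],r.nose_length)
E
```

```text
top 499.749129072316 499.749129072316 318.9404005618988 237.05046223069445 ['img', 'range_z', 'fx', 'fy', 'cx', 'cy', 'camera_from_world']
[[ 0.018 -1.     0.     0.019]
 [ 0.994  0.018  0.108 -0.533]
 [-0.108 -0.002  0.994 -1.265]
 [ 0.     0.     0.     1.   ]]
scene 464.8348112478795 464.8348112478795 314.1487307232097 241.39785495429376 ['img', 'range_z', 'fx', 'fy', 'cx', 'cy', 'camera_from_world']
[[ 0.128  0.992  0.009 -0.098]
 [-0.768  0.093  0.633  0.327]
 [ 0.627 -0.088  0.774 -1.448]
 [ 0.     0.     0.     1.   ]]
0.1 [0.25518829 0.59716362 0.24278062] [[-9.19599269e-01  3.92856973e-01 -7.63199383e-04]
 [ 3.92857707e-01  9.19597896e-01 -1.59109149e-03]
 [ 7.67651599e-05 -1.76299533e-03 -9.99998443e-01]] 0.09224312918920727 0.017
```

View pics/top0.png

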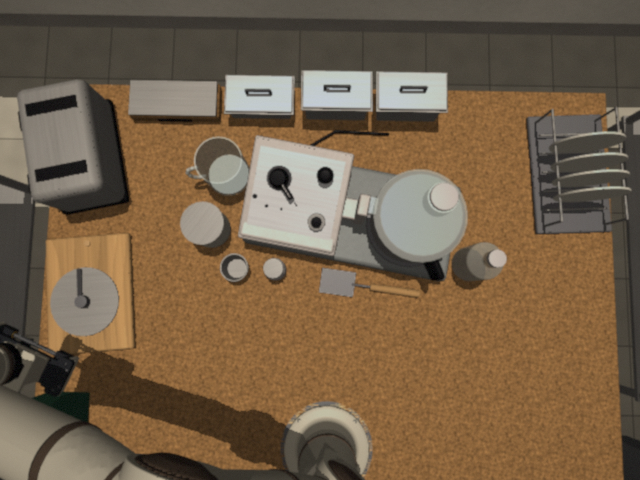

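View pics/scene0.png

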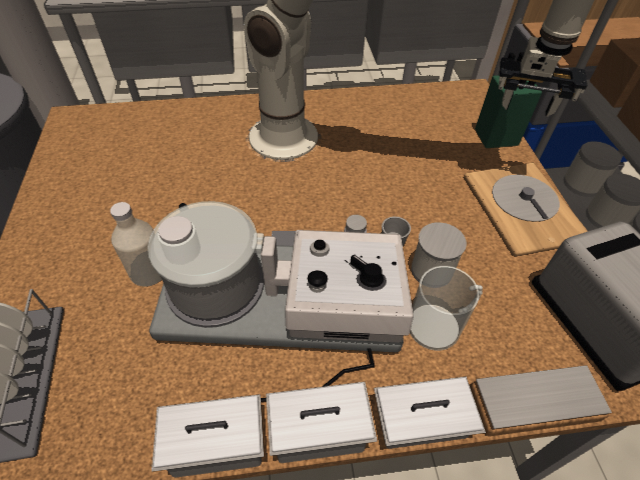

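Run:
```python
import cv2,numpy as np
a=np.load("top0.npz")["img"][130:260,230:370];b=np.load("scene0.npz")["img"][220:350,270:430]
cv2.imwrite("pics/tc.png",cv2.resize(a,None,fx=4.5,fy=4.5,interpolation=2))
cv2.imwrite("pics/sc.png",cv2.resize(b,None,fx=4.5,fy=4.5,interpolation=2))
```

```text
(no output)
```

View pics/tc.png

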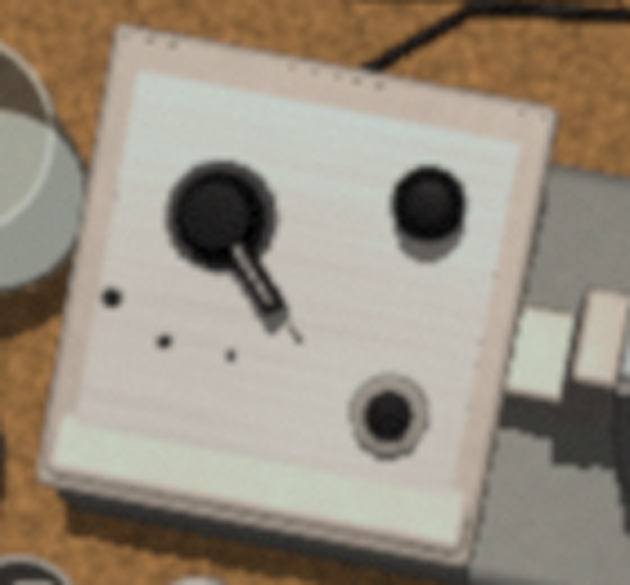

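View pics/sc.png

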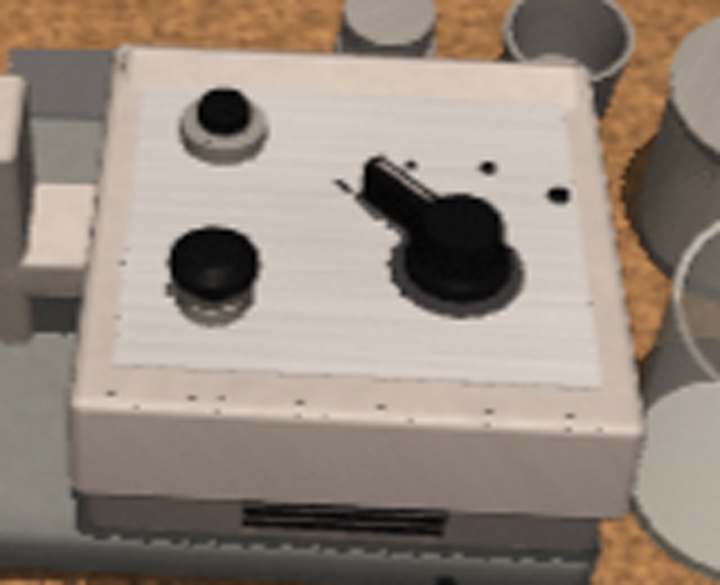

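```bash
cat > h.py <<'E'
import numpy as np
from scipy.spatial.transform import Rotation as Ro
from scipy.optimize import least_squares
s12,c12=np.sin(.21),np.cos(.21)
D=np.array([[c12,0,-s12],[0,1,0],[s12,0,c12]])   # deck axes in processor frame
def deck(p,q):  # deck coords (mm up-slope,left,out) -> world
    return Ro.from_euler('z',p[2]).apply(D@(np.array(q)/1e3)+[0,0,.14])+[p[0],p[1],0]
def Rdeck(p): return Ro.from_euler('z',p[2]).as_matrix()@D
def dialpt(th,rad,z):
    a=.75-th; return [35-rad*np.cos(a),45-rad*np.sin(a),z]
def proj(c,P):
    P=np.append(P,1);x,y,z=(c["camera_from_world"]@P)[:3]
    return np.array([c["cx"]+c["fx"]*x/-z,c["cy"]+c["fy"]*-y/-z])
def goto(pos,R):
    from plant import r
    s=r.get_state();R0=np.array(s["tool_rot"])
    print("t",round(s["time"],2),"d_cm",(R0.T@(np.array(pos)-s["ee_pos"])*100).round(2),"rot",Ro.from_matrix(R0.T@R).as_rotvec().round(3),"q",np.round(s["joints"],2))
E
python3 - <<'E'
from h import *
t=dict(np.load("top0.npz"));s=dict(np.load("scene0.npz"))
q=[[-50,-62,22],[62,-62,34],[35,45,31],dialpt(.5,73,0),dialpt(1,73,0),dialpt(1.5,73,0)]
uv=[(t,[(388,415),(429,203),(216,213),(231,355),(164,342),(111,297)],(230,130)),(s,[(222,111),(214,258),(459,222),(411,165),(488,168),(559,195)],(270,220))]
def f(p,cams=(0,1)):
    return np.concatenate([proj(uv[i][0],deck(p,a))-(np.array(b)/4.5+uv[i][2]) for i in cams for a,b in zip(q,uv[i][1])])
for cams in((0,),(1,),(0,1)):
    o=least_squares(f,[.6,.05,-.2],args=(cams,));print(o.x,o.fun.round(1))
p=o.x;np.save("p.npy",p)
# depth check
for c,n in((t,'t'),(s,'s')):
  for pt in([0,-20,0],[-90,0,0],[35,45,31]):
    W=deck(p,pt);u=proj(c,W);print(n,(c["camera_from_world"]@np.append(W,1))[2],c["range_z"][int(u[1]+.5),int(u[0]+.5)])
A=Rdeck(p);n=A[:,2];R=np.column_stack([np.cross(A[:,0],-n),A[:,0],-n])
goto(deck(p,[-50,-62,22+60+17]),R)
E
```

```text
[ 0.61741395  0.08705743 -0.1797535 ] [-0.   0.1 -0.1 -0.  -0.2  0.4 -0.  -0.2  0.1 -0.3  0.2  0. ]
[ 0.62437842  0.08821122 -0.15162052] [-0.4 -0.5  0.8 -1.1  1.2 -0.  -0.6  0.8 -0.7  0.6 -0.5  0.4]
[ 0.62077404  0.08790722 -0.16542659] [ 0.  -1.6 -0.7 -1.9 -0.8 -0.8 -0.2 -1.4 -0.1 -1.3 -0.1 -0.8 -0.4 -2.1
 -0.  -3.   0.5 -1.3 -0.9 -0.3 -0.9 -0.4 -0.9 -0.5]
t -1.1921194492489025 1.1884671
t -1.2018387161749449 1.199986
t -1.1589165822456873 1.1616442
s -0.9582204334534328 0.95872974
s -1.0281273429369862 1.0253183
s -0.9104629219126719 0.9088259
t 0.1 d_cm [-48.33 -40.13   1.7 ] rot [-0.179 -0.139  1.327] q [-0.9   0.5  -0.43  1.55  0.22  1.14 -0.21]
```

```bash
python3 -m crank '[{"dx":-6,"dy":-5,"dz":-3,"rz":0.13,"jaw":1},{"dx":-10,"dy":-8,"dz":-3,"rz":0.27,"jaw":1},{"dx":-14,"dy":-11,"dz":-3,"rz":0.4,"jaw":1},{"dx":-18,"dy":-14,"dz":-3,"rz":0.55,"jaw":1},{"dx":-22,"dy":-18,"dz":-3,"rz":0.7,"jaw":1},{"dx":-26,"dy":-21,"dz":-3,"rz":0.85,"jaw":1},{"dx":-30,"dy":-24,"dz":-3,"rz":1.0,"jaw":1},{"dx":-33,"dy":-27,"dz":-3,"rz":1.1,"jaw":1}]' 20
python3 - <<'E'
from h import *
p=np.array([.6180,.0872,-.177]);np.save("p.npy",p)
A=Rdeck(p);n=A[:,2];R=np.column_stack([np.cross(A[:,0],-n),A[:,0],-n])
goto(deck(p,[-50,-62,22+40+17]),R)
E
```

```text
t 0.1 d_cm [-48.42 -40.15   3.66] rot [-0.179 -0.14   1.339] q [-0.9   0.5  -0.43  1.55  0.22  1.14 -0.21]invalid input at $[0]: expected keys dx, dy, dz, rx, ry, rz, jaw
```

```bash
cat > g.py <<'E'
from h import *
p=np.load("p.npy");A=Rdeck(p);n=A[:,2];R=np.column_stack([np.cross(A[:,0],-n),A[:,0],-n])
import sys
goto(deck(p,[-50,-62,22+float(sys.argv[1])+17]),R)
E
python3 -m crank '[{"dx":-6,"dy":-5,"dz":-3,"rx":0,"ry":0,"rz":0.13,"jaw":1},{"dx":-10,"dy":-8,"dz":-3,"rx":0,"ry":0,"rz":0.27,"jaw":1},{"dx":-14,"dy":-11,"dz":-3,"rx":0,"ry":0,"rz":0.4,"jaw":1},{"dx":-18,"dy":-14,"dz":-3,"rx":0,"ry":0,"rz":0.55,"jaw":1},{"dx":-22,"dy":-18,"dz":-3,"rx":0,"ry":0,"rz":0.7,"jaw":1},{"dx":-26,"dy":-21,"dz":-3,"rx":0,"ry":0,"rz":0.85,"jaw":1},{"dx":-30,"dy":-24,"dz":-3,"rx":0,"ry":0,"rz":1.0,"jaw":1},{"dx":-33,"dy":-27,"dz":-3,"rx":0,"ry":0,"rz":1.1,"jaw":1}]' 20; python3 g.py 40
```

```text
time: 0.9
ee_pos: [0.4404, 0.2455, 0.2737]
tool_rot: [[-0.061, 0.998, 0.0], [0.998, 0.061, 0.0], [0.0, 0.0, -1.0]]
contact_force: [0.1, 1.0, 0.3]
width: 0.0322
gripper_force: 0.0
t 0.9 d_cm [-21.37   8.94   6.68] rot [-0.209 -0.025  0.238] q [-0.47  0.18 -0.11  1.89  0.02  1.08 -0.52]
```

```bash
python3 -m crank '[{"dx":-4,"dy":2,"dz":1,"rx":-0.05,"ry":0,"rz":0.06,"jaw":1},{"dx":-8,"dy":4,"dz":2,"rx":-0.1,"ry":-0.01,"rz":0.12,"jaw":1},{"dx":-12,"dy":6,"dz":3,"rx":-0.15,"ry":-0.02,"rz":0.18,"jaw":1},{"dx":-16,"dy":7.5,"dz":4,"rx":-0.2,"ry":-0.025,"rz":0.23,"jaw":1},{"dx":-19,"dy":8.9,"dz":4.5,"rx":-0.209,"ry":-0.025,"rz":0.238,"jaw":1},{"dx":-19,"dy":8.9,"dz":4.5,"rx":-0.209,"ry":-0.025,"rz":0.238,"jaw":1},{"dx":-19,"dy":8.9,"dz":4.5,"rx":-0.209,"ry":-0.025,"rz":0.238,"jaw":1}]' ; python3 g.py 20
```

```text
time: 1.6
ee_pos: [0.5409, 0.0632, 0.2282]
tool_rot: [[0.173, 0.964, 0.204], [0.985, -0.169, -0.036], [-0.0, 0.207, -0.978]]
contact_force: [0.1, 0.7, -0.2]
width: 0.0008
gripper_force: 0.0
t 1.6 d_cm [-2.48  0.17  4.22] rot [-0.001 -0.001  0.003] q [-0.27  0.19  0.06  2.01  0.1   0.75 -0.45]
```

```bash
python3 -m crank '[{"dx":-2.5,"dy":0.15,"dz":2,"rx":0,"ry":0,"rz":0,"jaw":1},{"dx":-2.5,"dy":0.15,"dz":4.2,"rx":0,"ry":0,"rz":0,"jaw":1},{"dx":-2.5,"dy":0.15,"dz":4.2,"rx":0,"ry":0,"rz":0,"jaw":1},{"dx":-2.5,"dy":0.15,"dz":4.2,"rx":0,"ry":0,"rz":0,"jaw":1}]' ; python3 g.py 0
python3 - <<'E'
from plant import r
import cv2,numpy as np
o=[]
for n,(x,y) in(("top",(230,130)),("scene",(270,215))):
    o.append(cv2.resize(r.read_camera(n)["img"][y:y+140,x:x+150],(600,560))[:, :][::1])
im=np.hstack(o);cv2.imwrite("pics/b1.png",cv2.resize(im,(800,373)))
E
```

```text
time: 2.0
ee_pos: [0.5466, 0.0391, 0.1879]
tool_rot: [[0.169, 0.964, 0.204], [0.986, -0.165, -0.035], [0.0, 0.207, -0.978]]
contact_force: [0.5, 0.0, 0.0]
width: 0.0001
gripper_force: 0.0
t 2.0 d_cm [-0.21  0.05  2.07] rot [-0.001 -0.002  0.007] q [-0.23  0.25  0.07  2.04  0.08  0.66 -0.39]
```

View pics/b1.png

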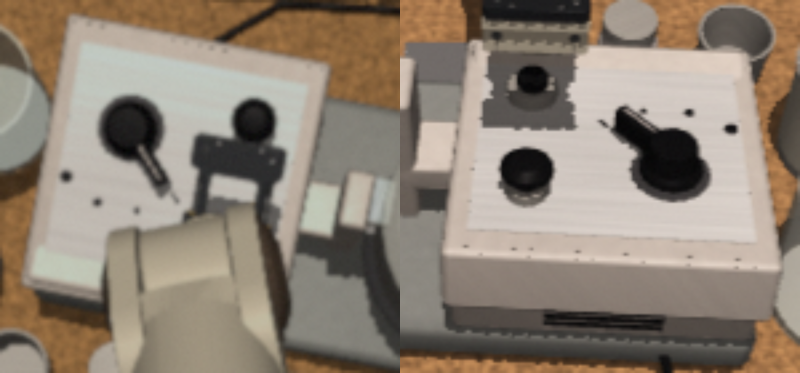

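Run:
```python
from plant import r
import cv2
cv2.imwrite("pics/b2.png",cv2.resize(r.read_camera("scene")["img"][130:280,240:400],(640,600)))
```

```text
(no output)
```

View pics/b2.png

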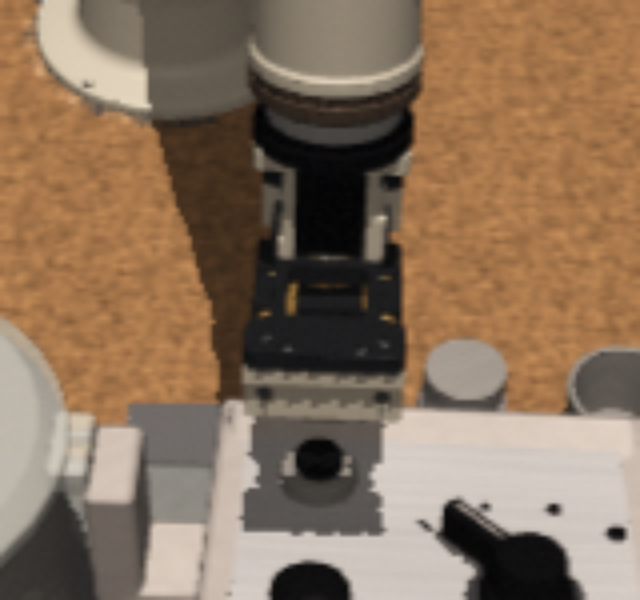

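```bash
python3 -m crank '[{"dx":-0.2,"dy":0.05,"dz":1.5,"rx":0,"ry":0,"rz":0,"jaw":1},{"dx":-0.2,"dy":0.05,"dz":2.2,"rx":0,"ry":0,"rz":0,"jaw":1},{"dx":-0.2,"dy":0.05,"dz":2.5,"rx":0,"ry":0,"rz":0,"jaw":1},{"dx":-0.2,"dy":0.05,"dz":2.7,"rx":0,"ry":0,"rz":0,"jaw":1},{"dx":-0.2,"dy":0.05,"dz":2.7,"rx":0,"ry":0,"rz":0,"jaw":1},{"dx":-0.2,"dy":0.05,"dz":2.7,"rx":0,"ry":0,"rz":0,"jaw":1}]' ; python3 g.py 0
```

```text
time: 2.75
ee_pos: [0.553, 0.0349, 0.1622]
tool_rot: [[0.171, 0.964, 0.206], [0.985, -0.167, -0.035], [0.001, 0.209, -0.978]]
contact_force: [-1.3, 1.7, 4.6]
width: 0.0004
gripper_force: 2.3
t 2.75 d_cm [ 0.1  -0.1  -0.58] rot [ 0.001 -0.002  0.005] q [-0.22  0.29  0.07  2.05  0.08  0.6  -0.38]
```

```bash
python3 -m crank '[{"dx":0,"dy":0,"dz":0.15,"rx":0,"ry":0,"rz":0,"jaw":1},{"dx":0,"dy":0,"dz":0.15,"rx":0,"ry":0,"rz":0,"jaw":1},{"dx":0,"dy":0,"dz":0.15,"rx":0,"ry":0,"rz":0,"jaw":1}]' ; python3 g.py 0
```

```text
time: 3.05
ee_pos: [0.5531, 0.0349, 0.1618]
tool_rot: [[0.171, 0.963, 0.206], [0.985, -0.167, -0.035], [0.001, 0.209, -0.978]]
contact_force: [-8.4, 1.0, 16.1]
width: 0.0002
gripper_force: 8.8
t 3.05 d_cm [ 0.1  -0.11 -0.63] rot [ 0.001 -0.002  0.005] q [-0.22  0.29  0.07  2.05  0.08  0.6  -0.38]
```

```bash
cat > d.py <<'E'
from h import *
import sys
p=np.load("p.npy");A=Rdeck(p)
th,rad,z=map(float,sys.argv[1:4]);rt=float(sys.argv[4]) if len(sys.argv)>4 else th
a=.75-rt;y=np.array([np.sin(a),-np.cos(a),0]);zt=np.array([0,0,-1.]);R=A@np.column_stack([np.cross(y,zt),y,zt])
goto(deck(p,dialpt(th,rad,z+17)),R)
E
python3 -m crank '[{"dx":0,"dy":0,"dz":-2,"rx":0,"ry":0,"rz":0,"jaw":1},{"dx":0,"dy":0,"dz":-5,"rx":0,"ry":0,"rz":0,"jaw":0.13},{"dx":0,"dy":0,"dz":-6.5,"rx":0,"ry":0,"rz":0,"jaw":0.13},{"dx":0,"dy":0,"dz":-6.5,"rx":0,"ry":0,"rz":0,"jaw":0.13},{"dx":0,"dy":0,"dz":-6.5,"rx":0,"ry":0,"rz":0,"jaw":0.13}]' ; python3 d.py 0 45 60
```

```text
time: 3.55
ee_pos: [0.5395, 0.0366, 0.2234]
tool_rot: [[0.171, 0.964, 0.205], [0.985, -0.167, -0.036], [0.0, 0.208, -0.978]]
contact_force: [-0.6, 0.2, 0.6]
width: 0.0279
gripper_force: 0.0
t 3.55 d_cm [7.77 5.19 1.89] rot [-0.    -0.001  0.826] q [-0.23  0.18  0.07  2.03  0.08  0.73 -0.38]
```

```bash
python3 -m crank '[{"dx":2,"dy":1.5,"dz":0,"rx":0,"ry":0,"rz":0.14,"jaw":0.13},{"dx":4,"dy":3,"dz":0,"rx":0,"ry":0,"rz":0.28,"jaw":0.13},{"dx":6,"dy":4,"dz":0,"rx":0,"ry":0,"rz":0.42,"jaw":0.13},{"dx":7.8,"dy":5.2,"dz":0,"rx":0,"ry":0,"rz":0.56,"jaw":0.13},{"dx":7.8,"dy":5.2,"dz":0,"rx":0,"ry":0,"rz":0.7,"jaw":0.13},{"dx":7.8,"dy":5.2,"dz":0,"rx":0,"ry":0,"rz":0.826,"jaw":0.13},{"dx":7.8,"dy":5.2,"dz":1,"rx":0,"ry":0,"rz":0.826,"jaw":0.13},{"dx":7.8,"dy":5.2,"dz":1.9,"rx":0,"ry":0,"rz":0.826,"jaw":0.13}]' ; python3 d.py 0 45 35
python3 - <<'E'
from plant import r
import cv2
cv2.imwrite("pics/b3.png",cv2.resize(r.read_camera("scene")["img"][170:320,270:430],(640,600)))
E
```

```text
time: 4.35
ee_pos: [0.6064, 0.1039, 0.2138]
tool_rot: [[0.823, 0.531, 0.203], [0.548, -0.836, -0.036], [0.151, 0.141, -0.978]]
contact_force: [0.5, -0.0, -0.7]
width: 0.0397
gripper_force: 0.0
t 4.35 d_cm [0.05 0.06 2.32] rot [-0.001  0.001  0.003] q [-0.41  0.33  0.18  1.86  0.04  0.76 -1.26]
```

View pics/b3.png

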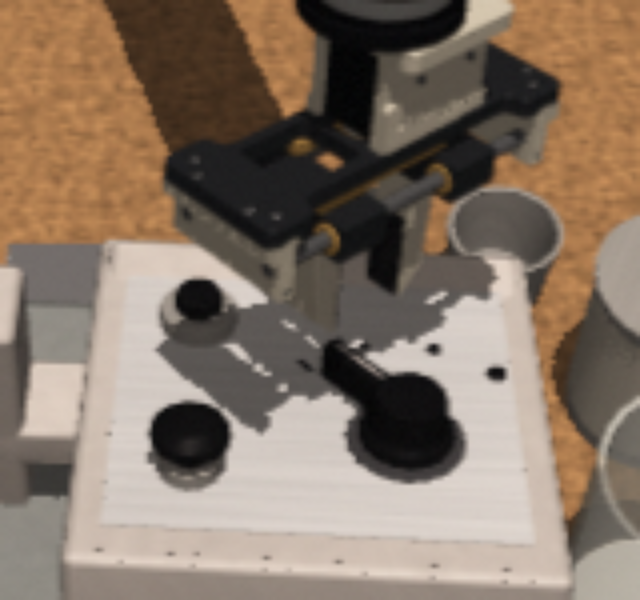

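```bash
sed -i 's/y=np.array(\[np.sin(a),-np.cos(a),0\])/y=np.array([-np.sin(a),np.cos(a),0])/' d.py
for i in 1 2 3; do python3 -m crank '[{"dx":0,"dy":0,"dz":0,"rx":0,"ry":0,"rz":-0.14,"jaw":0.13},{"dx":0,"dy":0,"dz":0,"rx":0,"ry":0,"rz":-0.28,"jaw":0.13},{"dx":0,"dy":0,"dz":0,"rx":0,"ry":0,"rz":-0.42,"jaw":0.13},{"dx":0,"dy":0,"dz":0,"rx":0,"ry":0,"rz":-0.56,"jaw":0.13},{"dx":0,"dy":0,"dz":0,"rx":0,"ry":0,"rz":-0.7,"jaw":0.13},{"dx":0,"dy":0,"dz":0,"rx":0,"ry":0,"rz":-0.84,"jaw":0.13},{"dx":0,"dy":0,"dz":0,"rx":0,"ry":0,"rz":-0.98,"jaw":0.13},{"dx":0,"dy":0,"dz":0,"rx":0,"ry":0,"rz":-1.04,"jaw":0.13}]' | head -2; done; python3 d.py 0 45 35
```

```text
time: 5.2
ee_pos: [0.6065, 0.1037, 0.2148]
time: 6.0
ee_pos: [0.6065, 0.1037, 0.2148]
time: 6.8
ee_pos: [0.6066, 0.1037, 0.2149]
t 6.8 d_cm [-0.03 -0.02  2.42] rot [ 0.002 -0.    -0.015] q [ 0.08  0.36 -0.42  1.84  0.33  0.81  1.61]
```

```bash
python3 -m crank '[{"dx":0,"dy":0,"dz":2,"rx":0,"ry":0,"rz":-0.015,"jaw":0.13},{"dx":0,"dy":0,"dz":3.5,"rx":0,"ry":0,"rz":-0.015,"jaw":0.13},{"dx":0,"dy":0,"dz":4.5,"rx":0,"ry":0,"rz":-0.015,"jaw":0.13},{"dx":0,"dy":0,"dz":5,"rx":0,"ry":0,"rz":-0.015,"jaw":0.13},{"dx":0,"dy":0,"dz":5,"rx":0,"ry":0,"rz":-0.015,"jaw":0.13}]'; python3 d.py 0 45 9
python3 -m crank '[{"dx":0,"dy":0,"dz":0,"rx":0,"ry":0,"rz":0,"jaw":0.5},{"dx":0,"dy":0,"dz":0,"rx":0,"ry":0,"rz":0,"jaw":0.8},{"dx":0,"dy":0,"dz":0,"rx":0,"ry":0,"rz":0,"jaw":1},{"dx":0,"dy":0,"dz":0,"rx":0,"ry":0,"rz":0,"jaw":1}]' 15; python3 d.py 0 45 9
```

```text
time: 7.3
ee_pos: [0.6167, 0.1023, 0.1659]
tool_rot: [[-0.828, -0.522, 0.203], [-0.54, 0.841, -0.036], [-0.152, -0.139, -0.978]]
contact_force: [0.7, 0.2, 0.3]
width: 0.0398
gripper_force: 0.0
t 7.3 d_cm [-0.01 -0.06  0.01] rot [ 0.002 -0.001 -0.006] q [ 0.06  0.44 -0.39  1.86  0.39  0.72  1.58]
time: 7.7
ee_pos: [0.6176, 0.1022, 0.1677]
tool_rot: [[-0.828, -0.522, 0.206], [-0.539, 0.841, -0.036], [-0.155, -0.141, -0.978]]
contact_force: [1.4, -4.7, 0.6]
width: 0.0121
gripper_force: 2.5
t 7.7 d_cm [0.08 0.02 0.17] rot [ 0.     0.002 -0.007] q [ 0.06  0.43 -0.39  1.86  0.39  0.72  1.58]
```

```bash
python3 -m crank '[{"dx":-0.03,"dy":0.54,"dz":0,"rx":0,"ry":0,"rz":0.12,"jaw":1},{"dx":-0.13,"dy":1.07,"dz":0,"rx":0,"ry":0,"rz":0.24,"jaw":1},{"dx":-0.29,"dy":1.59,"dz":0,"rx":0,"ry":0,"rz":0.36,"jaw":1},{"dx":-0.51,"dy":2.08,"dz":0,"rx":0,"ry":0,"rz":0.48,"jaw":1},{"dx":-0.79,"dy":2.54,"dz":0,"rx":0,"ry":0,"rz":0.6,"jaw":1},{"dx":-1.12,"dy":2.97,"dz":0,"rx":0,"ry":0,"rz":0.72,"jaw":1},{"dx":-1.5,"dy":3.35,"dz":0,"rx":0,"ry":0,"rz":0.84,"jaw":1},{"dx":-1.5,"dy":3.35,"dz":0,"rx":0,"ry":0,"rz":0.84,"jaw":1}]' 30; python3 d.py 0.84 45 9; python3 d.py 1.5 45 9
```

```text
time: 8.5
ee_pos: [0.6128, 0.1386, 0.1653]
tool_rot: [[-0.941, 0.269, 0.207], [0.267, 0.963, -0.036], [-0.209, 0.021, -0.978]]
contact_force: [0.0, -0.9, 2.7]
width: 0.0114
gripper_force: 30.0
t 8.5 d_cm [ 0.11 -0.08  0.17] rot [ 0.001  0.001 -0.007] q [-0.15  0.42 -0.21  1.86  0.29  0.7   0.75]
t 8.5 d_cm [-0.81  2.69  0.17] rot [0.001 0.001 0.653] q [-0.15  0.42 -0.21  1.86  0.29  0.7   0.75]
```

```bash
python3 -m crank '[{"dx":-0.03,"dy":0.54,"dz":0,"rx":0,"ry":0,"rz":0.12,"jaw":1},{"dx":-0.13,"dy":1.07,"dz":0,"rx":0,"ry":0,"rz":0.24,"jaw":1},{"dx":-0.29,"dy":1.59,"dz":0,"rx":0,"ry":0,"rz":0.36,"jaw":1},{"dx":-0.51,"dy":2.08,"dz":0,"rx":0,"ry":0,"rz":0.48,"jaw":1},{"dx":-0.79,"dy":2.54,"dz":0,"rx":0,"ry":0,"rz":0.6,"jaw":1},{"dx":-0.93,"dy":2.76,"dz":0,"rx":0,"ry":0,"rz":0.66,"jaw":1},{"dx":-0.93,"dy":2.76,"dz":0,"rx":0,"ry":0,"rz":0.66,"jaw":1},{"dx":-0.93,"dy":2.76,"dz":0,"rx":0,"ry":0,"rz":0.66,"jaw":1}]' 30; python3 d.py 1.5 45 9
python3 - <<'E'
from plant import r
import cv2,numpy as np
a=cv2.resize(r.read_camera("top")["img"][130:250,230:370],(400,343));b=cv2.resize(r.read_camera("scene")["img"][190:310,290:430],(400,343))
cv2.imwrite("pics/b4.png",np.hstack([a,b]))
E
```

```text
time: 9.3
ee_pos: [0.6289, 0.1627, 0.1678]
tool_rot: [[-0.582, 0.786, 0.207], [0.799, 0.601, -0.035], [-0.152, 0.144, -0.978]]
contact_force: [1.4, 0.1, 2.2]
width: 0.0111
gripper_force: 30.1
t 9.3 d_cm [ 0.05 -0.12  0.17] rot [ 0.002 -0.    -0.003] q [-0.3   0.45 -0.06  1.81  0.2   0.72  0.15]
```

View pics/b4.png

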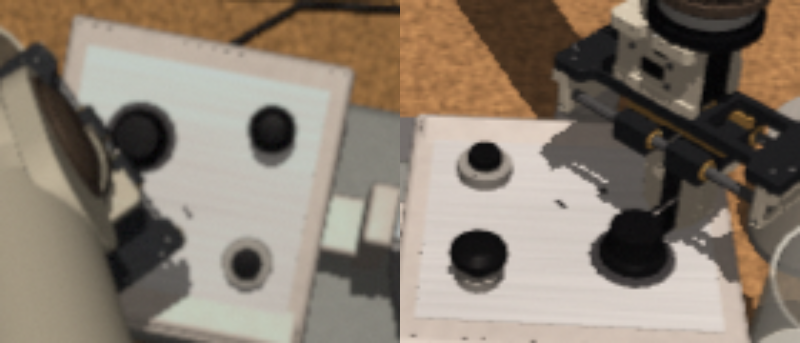

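```bash
python3 -m crank '[{"dx":0,"dy":0,"dz":0,"rx":0,"ry":0,"rz":0,"jaw":1},{"dx":0,"dy":0,"dz":0,"rx":0,"ry":0,"rz":0,"jaw":1},{"dx":0,"dy":0,"dz":0,"rx":0,"ry":0,"rz":0,"jaw":1},{"dx":0,"dy":0,"dz":0,"rx":0,"ry":0,"rz":0,"jaw":1},{"dx":0,"dy":0,"dz":0,"rx":0,"ry":0,"rz":0,"jaw":1},{"dx":0,"dy":0,"dz":0,"rx":0,"ry":0,"rz":0,"jaw":1},{"dx":0,"dy":0,"dz":0,"rx":0,"ry":0,"rz":0,"jaw":1}]' 30|tail -3; python3 d.py 1.5 45 9
python3 - <<'E'
from plant import r
import numpy as np
from h import *
s=r.get_state();R=np.array(s["tool_rot"]);print(R.T@s["contact_force"],R.T@s["ft_torque"],np.abs(s["dq"]).max())
c=r.read_camera("scene");p=np.load("p.npy")
# white line on the lever top: brightness along the arc r=27..32, z=29
import cv2
for rad in(26,29,32):
    print(rad,[int(c["img"][tuple(np.round(proj(c,deck(p,dialpt(t,rad,30)))).astype(int)[::-1])].mean()) for t in np.arange(1.0,2.0,.1)])
E
```

```text
contact_force: [2.7, -1.0, 5.1]
width: 0.0118
gripper_force: 30.2
t 10.1 d_cm [ 0.04 -0.12  0.16] rot [ 0.002 -0.    -0.007] q [-0.3   0.45 -0.06  1.8   0.2   0.72  0.14]
[-3.16633302  2.31881969 -4.43192383] [-0.27165444 -0.59836151 -0.41043624] 0.0021809866186401827
26 [86, 85, 79, 79, 77, 14, 38, 30, 9, 9]
29 [79, 79, 79, 80, 69, 20, 51, 31, 7, 8]
32 [74, 80, 79, 80, 31, 9, 55, 8, 7, 33]
```

```bash
python3 -c "
from plant import r
print(r.finish_job())"
```

```text
the job is handed in; nothing more can be done
None
```

I pressed the start button to its stop and released it, then turned the dial to about 1.5 rad (third click) and handed the job in with the lever still gripped at 30 N; I never pressed the stop button and saw no sign of touching anything else, and the hand-in gave no verdict.

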